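# Load the vial reader's carriage and hold it at the eye

## Robot

A 6-joint arm with a two-finger parallel gripper is mounted at the origin on a cart in front of the work surface, level with it; the furniture and walls round the work are solid. World frame = base frame: x ahead of the robot, y to its left, z up, the work surface at z = 0. Lengths are in mm, angles in rad, forces in N, time in s.
With the tool pointing down it reaches from about 350 to 875 mm from the base axis. Payload 15.5 kg.
Tool frame: the origin (TCP) lies at the very end of the fingers, on their centre line; the grasp point (between the pads) lies 19 mm behind it; z points along the fingers, y is the line along which they close (so a half turn about z gives the same grasp; the last joint's range is limited). The gripper opens to 85 mm and grips with 20 to 120 N. Pads are 22 mm wide; open, the fingers measure 114 mm over their backs; the gripper's body (76 mm by 85 mm) begins 54 mm behind the grasp point. The pads swing forward as they close: fully open they stand 13 mm farther back than shut.
Start: joints at [-1.333, 0.494, 1.345, -0, 1.302, -0.096], TCP at [204.773, -590.503, 199.877] pointing down, gripper open.
Joint ranges: [-2.91, 2.91], [-0.82, 2.16], [0.22, 2.67], [-1.22, 4.37], [0.12, 2.79], [-3.08, 3.08]. Speed limits (rad/s): [1.89, 1.89, 2.57, 3.01, 3.01, 3.01].

## Interface

Orientations are given as a unit quaternion [x, y, z, w].
In Python, from station import sense, get_image, close_job gives the robot as it stands. The module is installed in compiled form; this text tells all that it offers.
- The arm moves only by the tool drive_tool, never from a script. Its argument "plan" is a list of rows, each an object of numbers: "tx", "ty", "tz": the shift along the tool's x, y, z as a fraction of full scale; "ax", "ay", "az": the turn, a rotation vector about the tool's x, y, z as a fraction of full scale. In form: [{"tx": .., "ty": .., "tz": .., "ax": .., "ay": .., "az": ..}, ...]. A call has 1 to 8 rows; each row is the pose to reach, as a shift and turn from the pose commanded when the call began, along the tool's axes at that moment; what a row does not reach only later rows make up. Full scale, the value 1, is 25 cm for a shift and 1.5 rad for a turn. A row lasts 1/8 s, in which the tool goes at most 62.5 mm and 10.7 degrees, less where a joint would pass 70% of its speed; a pose out of reach is approached as far as the arm can. A call with a number of a shift or a turn outside -1 to 1 is refused whole. A call with a gripper value outside its range is refused whole. "gripper" is the opening, from -1 (shut) to 1 (fully open), so that 0 is half open, set as the call begins (left out, the last holds). The fingers move at their own pace and stop on an object; "squeeze" is the grip in N (left out, the last holds). Time passes only in rows, so rows that repeat a pose let the fingers close. It gives the time, the measured TCP pose, the force, the opening and the grip force at its end, in the units of the state.
- sense(): the state, without advancing time (a new reading comes with each control period).
- get_image(name): name is "side" or "top"; returns a dict with "pixels" (480x640x3 uint8, red, green, blue), "depth" (480x640 float32, mm along the optical axis (not along the pixel's ray), 0 where there is no reading), "camera_matrix" (3x3 intrinsics, pixels), "pose" (4x4, takes a point from camera to world coordinates). Camera axes: x right, y down, z forward; pixel columns grow to the right and rows downward; lengths in mm; the calibration is good to about 2 mm. A picture is of the moment at which its call begins.
- close_job(): hands the job in; it is judged then, once.
The state is a dict: "time": time; "q": joint angles; "qvel": joint speeds; "joint_torque": joint torques, N m; "eef_pos": TCP position; "ee_rot": TCP orientation; "contact_force": force on the tool from outside, world axes, zero at the start; "wrist_torque": the same for the moment, N m; "gripper_width": opening from 0.0 (shut) to 1.0 (fully open); "grasp_force": force on a finger pad.
Only numpy, scipy, OpenCV 4.12 (cv2) and the standard library are available. Lean on these libraries where they do the work, as an engineer would, in place of code of your own. Each camera call takes 0.05 s, during which the arm holds its last target. There are 200 camera calls.

## Task

Stand the two loose amber vials in the free pockets of the reader's spring-return carriage: the long one in the deep green row, the short one in the shallow white row, each fully down and let go while the carriage is still home. Then pull the carriage out by its red upright handle until its black line is level with the red line on the reading eye, and finish while still holding it there: it springs back if released. Leave the two vials that are already in, the reading eye and the other things on the bench as they are.

Things in the scene. Friction and masses are not known exactly. Their poses are not given: they have to be found in the camera images.
- reader: fixed reader on the worktop: aluminium bed plate 275 x 180 x 10 mm with a grey spring housing at the back and a low grey bar (32 mm high) at the front. Origin on the worktop below the middle of the carriage when home; its -x axis is the direction in which the carriage is pulled out (toward the robot, within about 20 degrees), y to the left, z up
- carriage (a joint): how far the carriage is pulled out along the reader's -x, m: 0 = home, against its stop (so it starts), 0.095 = end of travel. A spring pulls it home with about 5 N at 0, rising 1.1 N per 10 mm. Described with index_line
- handle_grip (a point): point on the axis of the red upright post (the handle), 20 mm below its top: 90 mm above the worktop. Post 16 mm in diameter, from 26 to 110 mm above the worktop, 93 mm in front (reader -x) of the carriage's middle, so 35 mm clear of the block; moves with the carriage. Grip it from above; reader's axes
- index_line (a point): right-hand end of the black line (along y) on the carriage's top; moves with it. Reader's axes. The carriage is a block 100 (x) x 130 (y) mm, its flat top 66 mm above the worktop: front half (handle side) green with two deep pockets, rear half white with two shallow ones; pockets of a row 70 mm apart, rows 50 mm apart; the line lies where green meets white
- eye_line (a point): left part of the red line across the top of the reading eye (fixed black block 26 x 22 x 54 mm beside the carriage's right side, line 66 mm above the worktop), elsewhere along the slide in each run. Reader's axes. At the mark this point and index_line have the same x in the reader's frame: carriage must equal their x distance while home, 40 to 75 mm
- pocket_deep_left (a point): centre of the mouth (on the top face) of the deep green row's left pocket (reader +y): round, 23 mm in diameter, 50 mm deep, 2 mm chamfer; a long vial stands in it already. z up, reader's axes
- pocket_deep_right (a point): the same for the deep green row's right pocket, which is free
- pocket_shallow_left (a point): centre of the mouth of the shallow white row's left pocket: 23 mm in diameter, 25 mm deep, 2 mm chamfer, free
- pocket_shallow_right (a point): the same for the shallow white row's right pocket; a short vial stands in it already
- long_vial_center (a point): centre, half-way up, of the loose long vial: upright amber cylinder, 21 mm in diameter, 85 mm tall, blue cap (the top 16 mm), 30 g; z up along it. Fully down in a deep pocket it stands 35 mm out of the block (this point 7.5 mm below the mouth), so grip it in its top 30 mm. Stands on the worktop left or right of the reader
- short_vial_center (a point): centre, half-way up, of the loose short vial: alike but 60 mm tall. Fully down in a shallow pocket it too stands 35 mm out (this point 5 mm above the mouth). Stands on the worktop on the other side of the reader
- long_seated_center (a point): centre of the long vial (21 x 85 mm) that already stands in the deep row; leave it
- short_seated_center (a point): centre of the short vial (21 x 60 mm) that already stands in the shallow row; leave it
- long_vial: the loose long vial; origin at the centre of its underside
- short_vial: the loose short vial; origin at the centre of its underside
- timer: white bench timer 62 x 66 x 20 mm lying right of the reader; leave it. Origin under its centre
- jar_red: glass bottle with red cap, 52 mm in diameter, 85 mm tall, left of the reader; leave it. Origin under its centre

How it is judged (in metres and radians):
On the way, in this order (a step that is already met when the one before it is completed fails the run):
1. both loose vials are fully down in the pockets of their own rows and let go, with the carriage still home (horizontal distance between long_vial_center and pocket_deep_right below 0.005 m and z of long_vial_center in the frame of pocket_deep_right between -0.0115 and -0.0035 m and horizontal distance between long_seated_center and pocket_deep_left below 0.005 m and z of long_seated_center in the frame of pocket_deep_left between -0.0115 and -0.0035 m and horizontal distance between short_vial_center and pocket_shallow_left below 0.005 m and z of short_vial_center in the frame of pocket_shallow_left between 0.001 and 0.009 m and horizontal distance between short_seated_center and pocket_shallow_right below 0.005 m and z of short_seated_center in the frame of pocket_shallow_right between 0.001 and 0.009 m and contact force between the fingers and long_vial below 0.5 N and contact force between the fingers and short_vial below 0.5 N and value of joint carriage below 0.008 m), for 0.2 s.
2. the carriage is pulled out to the mark by its handle (x of index_line in the frame of eye_line between -0.004 and 0.004 m and velocity of joint carriage between -0.01 and 0.01 m/s and contact force between the fingers and carriage_c0 above 3 N), for 0.3 s.
At the end, for the whole second after the job is handed in: the carriage's black line is within 4 mm of the eye's red line along the slide, at rest (under 10 mm/s), with the fingers still on the red handle (over 3 N); both long vials stand fully down (within 4 mm) in the deep row and both short vials in the shallow row, not touched by the fingers (all of step 2 and horizontal distance between long_vial_center and pocket_deep_right below 0.005 m and z of long_vial_center in the frame of pocket_deep_right between -0.0115 and -0.0035 m and horizontal distance between long_seated_center and pocket_deep_left below 0.005 m and z of long_seated_center in the frame of pocket_deep_left between -0.0115 and -0.0035 m and horizontal distance between short_vial_center and pocket_shallow_left below 0.005 m and z of short_vial_center in the frame of pocket_shallow_left between 0.001 and 0.009 m and horizontal distance between short_seated_center and pocket_shallow_right below 0.005 m and z of short_seated_center in the frame of pocket_shallow_right between 0.001 and 0.009 m and contact force between the fingers and long_vial below 0.5 N and contact force between the fingers and short_vial below 0.5 N); the arm keeps its last pose, push and grip.
It fails at once if a bystander (timer or red-capped bottle) is moved more than 20 mm (distance of any of timer, jar_red from where it was at the start of the episode above 0.02 m).
It fails at once if a vial that was already in is pulled out or knocked out of its pocket (z of long_seated_center in the frame of pocket_deep_left above 0.015 m or z of short_seated_center in the frame of pocket_shallow_right above 0.02 m).
It also fails if it takes over 64 s, if anything falls off the work surface, if the arm or the gripper's body presses on something with over 40 N, if the wrist force passes 120 N, or if a joint passes its speed limit or range.

## Working session

There is one attempt and no reset: what is moved stays moved. The work goes in short steps, Python scripts to look and compute and a tool call to move; the robot and the scene stay as the last step left them, time stands still between calls to the robot, and variables do not carry over. Pictures are saved under pics/ and viewed, at most 10 in all, crops included, and the job is handed in when it is done.

Besides the shell and the picture viewer there is one more tool, called after "Call:" as name([rows], argument=value, ...), one row to a line, values as JSON. drive_tool: Moves the arm, as the interface text tells. Shift numbers are shares of 25 cm and turn numbers shares of 1.5 rad, none past 1 either way. Its arguments: {"type":"object","properties":{"plan":{"type":"array"},"gripper":{"type":"number"},"squeeze":{"type":"number"}},"required":["plan"]}

```bash
mkdir -p pics
cat > h.py <<'E'
import numpy as np, cv2
from station import sense, get_image
def snap(n,f=None):
    d=get_image(n)
    if f: cv2.imwrite(f,cv2.cvtColor(d["pixels"],cv2.COLOR_RGB2BGR))
    return d
def ray(d,uv,z):
    K=np.array(d["camera_matrix"]);T=np.array(d["pose"])
    uv=np.atleast_2d(uv).astype(float)
    r=np.c_[(uv-[K[0,2],K[1,2]])/[K[0,0],K[1,1]],np.ones(len(uv))]@T[:3,:3].T
    o=T[:3,3]; return o+r*((z-o[2])/r[:,2])[:,None]
def cloud(d):
    K=np.array(d["camera_matrix"]);T=np.array(d["pose"]);Z=d["depth"]
    v,u=np.mgrid[:480,:640]
    p=np.stack([(u-K[0,2])/K[0,0]*Z,(v-K[1,2])/K[1,1]*Z,Z],-1)
    return p@T[:3,:3].T+T[:3,3]
E
python3 - <<'E'
from h import *
import pickle
s=sense();print({k:np.round(v,3) for k,v in s.items()})
D={}
for n in("top","side"):
    d=snap(n,f"pics/{n}0.png");D[n]=d;print(n,np.round(d["pose"],3),np.round(d["camera_matrix"],1))
pickle.dump(D,open("d0.pkl","wb"))
E
```

```text
{'time': np.float64(0.0), 'q': array([-1.333,  0.494,  1.346, -0.   ,  1.302, -0.095]), 'qvel': array([-0.001,  0.004, -0.001,  0.001,  0.001,  0.001]), 'joint_torque': array([-4.0000e-03, -8.8217e+01, -3.8388e+01, -0.0000e+00,  1.0000e-02,
       -0.0000e+00]), 'eef_pos': array([ 204.668, -590.128,  199.278]), 'ee_rot': array([ 0.986,  0.166, -0.   , -0.001]), 'contact_force': array([0.319, 0.147, 0.422]), 'wrist_torque': array([-0.014, -0.011, -0.04 ]), 'grasp_force': np.float64(0.0), 'gripper_width': np.float64(1.001)}
top [[-4.000000e-03 -9.810000e-01  1.950000e-01  3.965970e+02]
 [-1.000000e+00  1.000000e-03 -1.300000e-02 -4.802600e+01]
 [ 1.300000e-02 -1.950000e-01 -9.810000e-01  1.002749e+03]
 [ 0.000000e+00  0.000000e+00  0.000000e+00  1.000000e+00]] [[453.8   0.  320.8]
 [  0.  453.8 234.7]
 [  0.    0.    1. ]]
side [[ 9.69000e-01 -1.42000e-01  2.00000e-01  3.50624e+02]
 [-2.45000e-01 -5.02000e-01  8.30000e-01 -9.70422e+02]
 [-1.70000e-02 -8.53000e-01 -5.21000e-01  6.44505e+02]
 [ 0.00000e+00  0.00000e+00  0.00000e+00  1.00000e+00]] [[506.9   0.  323.3]
 [  0.  506.9 242.5]
 [  0.    0.    1. ]]
```

View pics/top0.png

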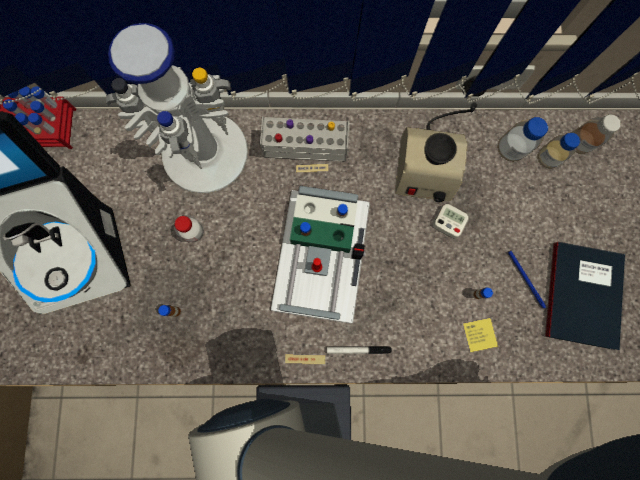

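View pics/side0.png

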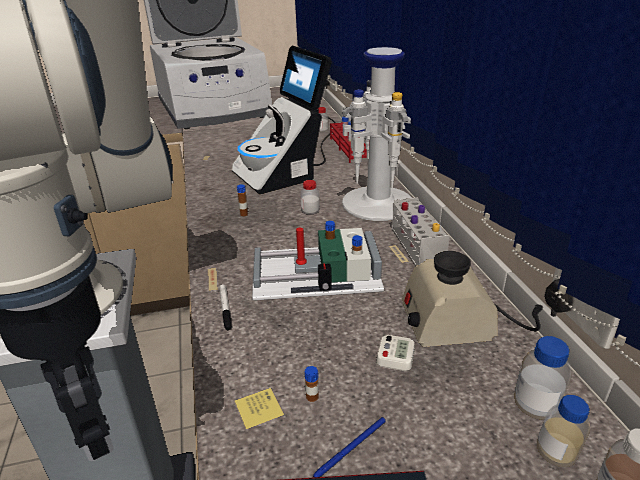

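The top view shows the reader with handle at (317,264), free deep-right pocket (341,236), free shallow-left pocket (310,208), and loose vials at (486,293) and (163,310). The side view shows the same, with loose vials at (312,384) and (242,200).

```bash
cat > m.py <<'E'
from h import *
import pickle
D=pickle.load(open("d0.pkl","rb"))
def blobs(d,kind,amin=15):
    hsv=cv2.cvtColor(d["pixels"],cv2.COLOR_RGB2HSV);H,S,V=[hsv[...,i].astype(int) for i in range(3)]
    m={"blue":(H>100)&(H<130)&(S>150)&(V>60),"red":((H<8)|(H>172))&(S>150)&(V>80),
       "green":(H>65)&(H<95)&(S>120)}[kind].astype(np.uint8)
    n,l,st,c=cv2.connectedComponentsWithStats(m)
    return [(c[i],st[i,4],l==i) for i in range(1,n) if st[i,4]>=amin]
if __name__=="__main__":
  for n in D:
    d=D[n];P=cloud(d)
    for k in("blue","red","green"):
        for c,a,m in blobs(d,k):
            p=P[m&(d["depth"]>0)]
            if len(p)<5: continue
            zt=np.percentile(p[:,2],90);q=p[p[:,2]>zt-4]
            if not(250<q[:,0].mean()<750 and abs(q[:,1].mean())<420): continue
            print(n,k,np.round(c),a,"ztop %.1f"%zt,"c",np.round(q.mean(0),1),"mid",np.round((q.min(0)+q.max(0))/2,1))
  d=D["top"];im=d["pixels"][180:330,260:400];cv2.imwrite("pics/crop.png",cv2.resize(im[...,::-1],None,fx=5,fy=4,interpolation=2)[:600,:700])
  cv2.imwrite("pics/crop.png",cv2.resize(im[...,::-1],None,fx=4,fy=4,interpolation=2))
E
python3 m.py
```

```text
top blue [165. 118.] 152 ztop 322.7 c [724.2 193.6 321.3] mid [724.3 193.4 321.4]
top blue [342. 209.] 80 ztop 102.0 c [ 630.9 -104.2  100.6] mid [ 631.1 -103.8  101.6]
top blue [305. 227.] 94 ztop 102.1 c [593.2 -27.1 100.6] mid [593.  -27.  100.8]
top blue [ 92. 250.] 25 ztop 105.4 c [545.3 397.4 103.5] mid [545.6 398.1 104.1]
top blue [487. 292.] 84 ztop 61.3 c [ 462.5 -405.8   59.8] mid [ 462.5 -406.6   59.9]
top blue [164. 310.] 105 ztop 85.8 c [427.8 254.5  84.3] mid [428.  254.8  84.6]
top red [412. 190.] 16 ztop 56.4 c [ 685.2 -259.    55.6] mid [ 685.1 -258.4   55.8]
top red [183. 224.] 219 ztop 86.1 c [604.5 226.2  84.6] mid [603.6 227.4  85.1]
top red [457. 230.] 16 ztop 23.4 c [ 602.9 -362.4   21.8] mid [ 603.  -362.4   23. ]
top red [359. 249.] 16 ztop 67.5 c [ 551.9 -140.3   66. ] mid [ 552.4 -140.4   66.3]
top red [317. 265.] 95 ztop 110.0 c [520.6 -51.6 108.7] mid [520.4 -51.3 108.6]
top green [323. 235.] 1337 ztop 67.3 c [586.  -64.1  65.7] mid [586.8 -62.3  66.7]
side blue [358.  93.] 54 ztop 323.4 c [723.  189.5 322. ] mid [723.7 192.6 321.9]
side blue [241. 188.] 
[... 370 characters left out ...]
.7] mid [603.9 222.7  86. ]
side red [300. 246.] 264 ztop 106.4 c [520. -55. 108.] mid [520.5 -54.1 107.7]
side red [408. 298.] 30 ztop 56.2 c [ 685.  -262.    55.2] mid [ 684.4 -260.5   55.2]
side red [385. 353.] 24 ztop 22.1 c [ 602.5 -364.1   20.8] mid [ 602.5 -363.5   20.7]
side green [340. 241.] 56 ztop 68.3 c [608.7 -52.8  67. ] mid [608.  -55.3  67. ]
side green [320. 244.] 25 ztop 67.5 c [566.8 -46.   66.7] mid [566.9 -47.7  66.8]
side green [330. 240.] 15 ztop 68.6 c [589.  -45.   66.7] mid [587.2 -47.6  66.7]
side green [324. 260.] 35 ztop 67.2 c [ 558.6 -113.5   65.9] mid [ 558.5 -108.5   66.2]
side green [341. 275.] 61 ztop 54.7 c [ 598.4 -129.6   59.3] mid [ 598.1 -129.8   59.7]
```

View pics/crop.png

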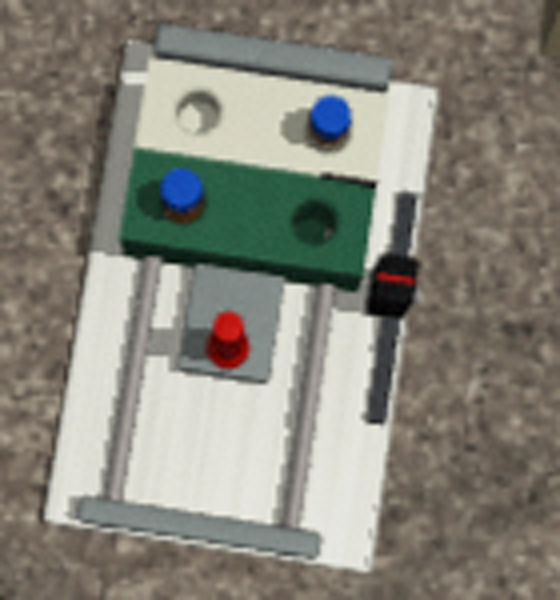

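```bash
cat >> h.py <<'E'
from scipy.spatial.transform import Rotation as R
def go(x,y,z,yaw=None):
    s=sense();r=R.from_quat(s["ee_rot"]);t=r.apply(np.array([x,y,z])-s["eef_pos"],inverse=True)/250
    print("t",np.round(t,4),end=" ")
    if yaw is not None:
        w=R.from_euler("z",yaw)*R.from_quat([1,0,0,0]); print("a",np.round((r.inv()*w).as_rotvec()/1.5,4),end=" ")
    print()
YAW=-np.radians(9.5)
E
python3 - <<'E'
from m import *
go(462.5,-407,130,YAW);go(462.5,-407,30)
d=D["top"]
print(ray(d,[[338.7,235.5],[309.5,208.2]],66).round(1))
# eye red line and black line
P=cloud(d);ex=np.array([np.cos(YAW),np.sin(YAW)])
for c,a,m in blobs(d,"red",8):
    if abs(c[0]-359)<3: 
        q=ray(d,np.argwhere(m)[:,::-1],66)[:,:2];print("eye x",(q@ex).mean(), q.mean(0))
d2=D["side"]
for c,a,m in blobs(d2,"red",3):
    if abs(c[0]-324)<15 and abs(c[1]-270)<25: q=ray(d2,np.argwhere(m)[:,::-1],66)[:,:2];print("side eye",c,a,(q@ex).mean(),q.mean(0))
print("centre x",np.array([612.05,-65.65])@ex)
g=ray(d,[[340.5,224],[353.5,226.5]],66)[:,:2];print("line",g,g@ex)
E
```

```text
t [ 1.2144 -0.3539  0.2779] a [-8.000e-04  1.000e-04  3.331e-01] 
t [ 1.2144 -0.3535  0.6779] 
[[581.2 -98.3  66. ]
 [640.5 -36.7  66. ]]
eye x 567.4346890322622 [ 551.95260778 -139.6674561 ]
side eye [324.09090909 265.72727273] 11 567.3121544564689 [ 552.13162852 -137.85525075]
centre x 614.491477745616
line [[ 606.00496723 -102.35117779]
 [ 600.56758491 -129.78924225]] [614.58679049 613.75256545]
```

Call:
drive_tool([
  {"tx": 0.25,"ty": -0.07,"tz": 0.05,"az": 0.1},
  {"tx": 0.5,"ty": -0.14,"tz": 0.1,"az": 0.2},
  {"tx": 0.75,"ty": -0.21,"tz": 0.17,"az": 0.3},
  {"tx": 0.95,"ty": -0.29,"tz": 0.25,"az": 0.3331},
  {"tx": 0.95,"ty": -0.29,"tz": 0.25,"az": 0.3331},
  {"tx": 0.95,"ty": -0.29,"tz": 0.25,"az": 0.3331},
], gripper=1, squeeze=30)

```text
schema error: expected keys tx, ty, tz, ax, ay, az
```

```bash
python3 -c "
from h import *
go(462.5,-407,110,YAW);go(462.5,-407,30)"
```

```text
t [ 1.2144 -0.3538  0.3579] a [-8.000e-04  1.000e-04  3.331e-01] 
t [ 1.2144 -0.3535  0.6779]
```

Call:
drive_tool([
  {"tx": 0.25,"ty": -0.07,"tz": 0.05,"ax": 0,"ay": 0,"az": 0.1},
  {"tx": 0.5,"ty": -0.14,"tz": 0.1,"ax": 0,"ay": 0,"az": 0.2},
  {"tx": 0.75,"ty": -0.21,"tz": 0.17,"ax": 0,"ay": 0,"az": 0.3},
  {"tx": 0.95,"ty": -0.29,"tz": 0.25,"ax": 0,"ay": 0,"az": 0.333},
  {"tx": 0.95,"ty": -0.29,"tz": 0.25,"ax": 0,"ay": 0,"az": 0.333},
  {"tx": 0.95,"ty": -0.29,"tz": 0.25,"ax": 0,"ay": 0,"az": 0.333},
], gripper=1, squeeze=30)

```text
time: 0.85
eef_pos: [405.5, -444.0, 137.2]
ee_rot: [0.997, -0.082, -0.0, -0.0]
contact_force: [-0.8, -0.4, -0.2]
gripper_width: 0.996
grasp_force: 0.0
```

```bash
python3 -c "
from h import *
print(sense()['eef_pos'],sense()['q'],sense()['time']);go(462.5,-407,110,YAW);go(462.5,-407,30)"
```

```text
[ 405.50956103 -443.96556754  137.15416369] [-9.29802189e-01  5.25922022e-01  1.47982436e+00 -2.14971842e-04
  1.13638923e+00  8.05281007e-01] 0.85
t [ 0.2008 -0.1831  0.1086] a [-0.0002  0.0004  0.0011] 
t [ 0.201  -0.183   0.4286]
```

Call:
drive_tool([
  {"tx": 0.2009,"ty": -0.183,"tz": 0.0,"ax": 0,"ay": 0,"az": 0.001},
  {"tx": 0.2009,"ty": -0.183,"tz": 0.1,"ax": 0,"ay": 0,"az": 0.001},
  {"tx": 0.2009,"ty": -0.183,"tz": 0.3,"ax": 0,"ay": 0,"az": 0.001},
  {"tx": 0.2009,"ty": -0.183,"tz": 0.4286,"ax": 0,"ay": 0,"az": 0.001},
  {"tx": 0.2009,"ty": -0.183,"tz": 0.4286,"ax": 0,"ay": 0,"az": 0.001},
  {"tx": 0.2009,"ty": -0.183,"tz": 0.4286,"ax": 0,"ay": 0,"az": 0.001},
])

```text
time: 1.6
eef_pos: [462.6, -408.8, 31.7]
ee_rot: [0.996, -0.084, 0.001, 0.001]
contact_force: [-0.4, -0.5, 0.7]
gripper_width: 0.999
grasp_force: 0.0
```

Call:
drive_tool([
  {"tx": 0,"ty": 0,"tz": 0.0,"ax": 0,"ay": 0,"az": 0},
  {"tx": 0,"ty": 0,"tz": 0.0,"ax": 0,"ay": 0,"az": 0},
  {"tx": 0,"ty": 0,"tz": 0.0,"ax": 0,"ay": 0,"az": 0},
  {"tx": 0,"ty": 0,"tz": 0.0,"ax": 0,"ay": 0,"az": 0},
  {"tx": 0,"ty": 0,"tz": 0.0,"ax": 0,"ay": 0,"az": 0},
], gripper=-1)

```text
time: 2.22
eef_pos: [462.5, -407.3, 30.2]
ee_rot: [0.997, -0.083, -0.0, -0.0]
contact_force: [0.9, 0.2, -0.1]
gripper_width: 0.003
grasp_force: 0.0
```

```bash
python3 -c "
from h import *
go(462.5,-407,170,YAW);go(642.4,-36,170,YAW)"
```

```text
t [-2.00e-04 -1.20e-03 -5.59e-01] a [-0.      0.     -0.0009] 
t [ 0.4625 -1.5842 -0.559 ] a [-0.      0.     -0.0009]
```

Run:
```python
from h import *
a=snap("side")["pixels"];b=snap("top")["pixels"]
f=lambda i:cv2.resize(i[...,::-1],None,fx=2.5,fy=2.5)
cv2.imwrite("pics/g1.png",np.hstack([f(a[280:480,230:390]),f(b[200:400,400:560])]))
```

```text
(no output)
```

View pics/g1.png

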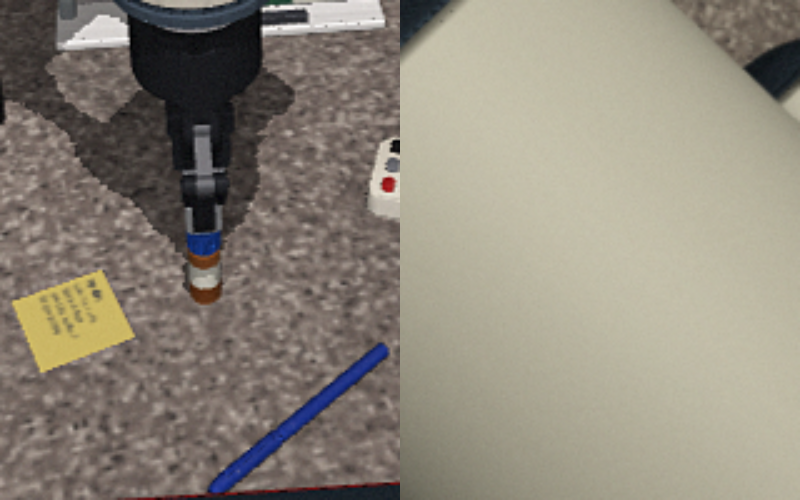

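The side view shows the vial upright at its original place (cap at about (312,376)), with the fingers ending right above or behind the cap; no grasp. I'll check with depth.

Run:
```python
from h import *
s=sense();print({k:np.round(v,3) for k,v in s.items()})
d=snap("side");P=cloud(d)
for v in range(330,404,4): print(v,P[v,311].round(0),d["pixels"][v,311])
```

```text
{'time': np.float64(2.325), 'q': array([-0.819,  0.68 ,  1.53 ,  0.   ,  0.932,  0.919]), 'qvel': array([-0.001,  0.   , -0.   , -0.001, -0.001,  0.001]), 'joint_torque': array([ 7.0000e-03, -9.3091e+01, -2.6988e+01,  0.0000e+00,  3.0000e-03,
       -0.0000e+00]), 'eef_pos': array([ 462.471, -407.322,   30.176]), 'ee_rot': array([ 0.997, -0.084, -0.   , -0.   ]), 'contact_force': array([ 0.658, -0.128, -0.09 ]), 'wrist_torque': array([ 0.068,  0.019, -0.02 ]), 'grasp_force': np.float64(0.0), 'gripper_width': np.float64(0.0)}
330 [ 457. -444.  175.] [132 132 135]
334 [ 457. -447.  171.] [78 79 84]
338 [ 456. -451.  166.] [119 119 122]
342 [ 455. -455.  163.] [123 122 125]
346 [ 454. -459.  160.] [123 120 126]
350 [ 453. -463.  156.] [76 76 80]
354 [ 452. -467.  153.] [102 101 106]
358 [ 451. -466.  145.] [33 33 35]
362 [ 461. -419.   90.] [11  7 12]
366 [ 460. -422.   84.] [21 18 22]
370 [ 460. -421.   75.] [20 18 20]
374 [ 460. -416.   62.] [11 31 94]
378 [ 460. -416.   53.] [ 21  47 113]
382 [ 460. -417.   45.] [83 71 74]
386 [ 459. -417.   37.] [94 47 17]
390 [ 459. -418.   28.] [138 134 124]
394 [ 459. -417.   18.] [188 187 176]
398 [ 459. -416.    8.] [95 51 24]
402 [ 458. -418.    2.] [142 132 128]
```

Run:
```python
from h import *
import pickle
D=pickle.load(open("d0.pkl","rb"));d=D["side"];P=cloud(d)
m=(np.hypot(P[...,0]-204.7,P[...,1]+590)<80)&(P[...,2]>60)&(d["depth"]>0)
q=P[m];v,u=np.where(m)
for lo in range(60,420,20):
    s=(q[:,2]>=lo)&(q[:,2]<lo+20)
    if s.any(): print(lo,s.sum(),q[s].min(0).round(),q[s].max(0).round())
for v in range(400,470,5): print(v,P[v,98].round(0),d["pixels"][v,98])
cv2.imwrite("pics/g0.png",cv2.resize(d["pixels"][300:480,0:200,::-1],None,fx=3,fy=3))
```

```text
240 237 [ 211. -647.  243.] [ 232. -633.  260.]
260 243 [ 200. -648.  260.] [ 231. -545.  276.]
280 442 [ 214. -667.  289.] [ 241. -634.  300.]
300 706 [ 182. -666.  300.] [ 240. -564.  320.]
320 1436 [ 182. -663.  320.] [ 239. -573.  340.]
340 1371 [ 191. -662.  340.] [ 238. -607.  360.]
360 1912 [ 171. -631.  360.] [ 243. -584.  380.]
380 2210 [ 174. -631.  380.] [ 243. -584.  400.]
400 1231 [ 182. -639.  400.] [ 251. -582.  420.]
400 [ 231. -628.  304.] [75 75 80]
405 [ 238. -655.  325.] [ 8 11 11]
410 [ 237. -655.  320.] [29 30 32]
415 [ 237. -658.  317.] [32 30 33]
420 [ 236. -658.  312.] [22 22 25]
425 [ 233. -653.  301.] [26 27 29]
430 [ 233. -657.  299.] [45 45 47]
435 [ 233. -661.  298.] [22 28 30]
440 [ 225. -644.  273.] [26 21 27]
445 [ 224. -644.  267.] [16 22 21]
450 [ 221. -642.  258.] [6 5 8]
455 [ 221. -646.  256.] [19 20 22]
460 [   9. -122. -387.] [106 110 110]
465 [   4. -121. -405.] [105 108 112]
```

View pics/g0.png

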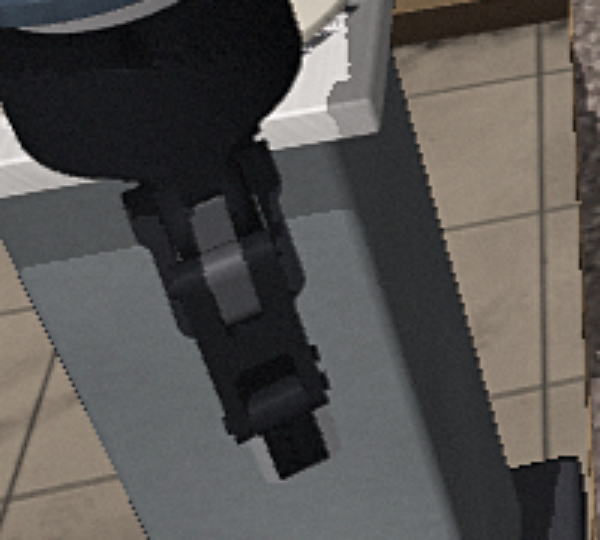

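The picture shows the open gripper at the start; its fingertips measure z≈243, where 213 was expected, so the tip is about 30 mm higher than reported. I'll raise the arm and measure the shut tips.

Call:
drive_tool([
  {"tx": 0,"ty": 0,"tz": -0.2,"ax": 0,"ay": 0,"az": 0},
  {"tx": 0,"ty": 0,"tz": -0.32,"ax": 0,"ay": 0,"az": 0},
  {"tx": 0,"ty": 0,"tz": -0.32,"ax": 0,"ay": 0,"az": 0},
  {"tx": 0,"ty": 0,"tz": -0.32,"ax": 0,"ay": 0,"az": 0},
])

```text
time: 2.88
eef_pos: [462.2, -407.1, 109.6]
ee_rot: [0.997, -0.083, -0.0, -0.0]
contact_force: [0.6, -0.1, -0.7]
gripper_width: 0.003
grasp_force: 0.0
```

Run:
```python
from h import *
s=sense();print(s["eef_pos"])
d=snap("side");P=cloud(d)
m=(np.hypot(P[...,0]-s["eef_pos"][0],P[...,1]-s["eef_pos"][1])<70)&(P[...,2]>70)&(P[...,2]<240)&(d["depth"]>0)
q=P[m]
for lo in range(70,240,6):
    k=(q[:,2]>=lo)&(q[:,2]<lo+6)
    if k.any(): print(lo,k.sum(),q[k].min(0).round(),q[k].max(0).round())
from m import blobs
for c,a,m in blobs(d,"blue"):
    p=P[m];t=p[p[:,2]>np.percentile(p[:,2],90)-4]
    if p[:,1].mean()<-300: print(c,a,t.mean(0),t.max(0),t.min(0))
```

```text
[ 462.19723392 -407.05016931  109.64818095]
136 5 [ 456. -415.  141.] [ 463. -412.  142.]
142 22 [ 450. -419.  142.] [ 471. -412.  148.]
148 36 [ 450. -424.  148.] [ 471. -412.  154.]
154 47 [ 450. -425.  154.] [ 471. -412.  160.]
160 47 [ 451. -424.  160.] [ 471. -412.  166.]
166 42 [ 451. -425.  166.] [ 471. -412.  172.]
172 12 [ 454. -424.  172.] [ 467. -419.  174.]
178 1 [ 449. -415.  184.] [ 449. -415.  184.]
184 7 [ 448. -439.  185.] [ 461. -401.  190.]
190 37 [ 445. -446.  190.] [ 471. -431.  196.]
196 10 [ 444. -450.  197.] [ 467. -421.  202.]
202 34 [ 443. -455.  202.] [ 476. -402.  208.]
208 83 [ 442. -458.  208.] [ 476. -413.  214.]
214 50 [ 442. -463.  214.] [ 475. -394.  220.]
220 66 [ 441. -469.  220.] [ 475. -418.  226.]
226 129 [ 440. -471.  226.] [ 475. -423.  232.]
232 181 [ 440. -471.  232.] [ 482. -398.  238.]
238 50 [ 441. -461.  238.] [ 481. -397.  240.]
[551.25978648 351.40450771] 843 [ 799.79068046 -516.73837547  125.34931393] [ 823.64602032 -492.78871129  644.50516609] [ 350.62396555 -970.42219138  121.42915994]
[310.93956044 373.64285714] 182 [ 460.99410486 -413.53868196   65.10246742] [ 471.68649811 -396.95576311  644.50516609] [ 350.62396555 -970.42219138   57.06784166]
[573.42201835 408.63914373] 654 [ 780.48266774 -599.88580967  100.6634736 ] [ 799.61002523 -581.49974245  644.50516609] [ 350.62396555 -970.42219138   96.53363355]
[348.19307832 448.13843352] 549 [ 490.39660553 -520.86559694   10.75833768] [ 557.63059397 -481.58624697  644.50516609] [ 350.62396555 -970.42219138    7.17097126]
```

Shut fingertips are at z≈141 with 109.6 reported, so the tool is effectively 31 mm shorter than reported. I'll aim 31 mm lower from here on.

Call:
drive_tool([
  {"tx": 0,"ty": 0,"tz": 0,"ax": 0,"ay": 0,"az": 0},
  {"tx": 0,"ty": 0,"tz": 0,"ax": 0,"ay": 0,"az": 0},
  {"tx": 0,"ty": 0,"tz": 0,"ax": 0,"ay": 0,"az": 0},
  {"tx": 0,"ty": 0,"tz": 0,"ax": 0,"ay": 0,"az": 0},
  {"tx": 0.002,"ty": 0,"tz": 0.2,"ax": 0,"ay": 0,"az": 0},
  {"tx": 0.002,"ty": 0,"tz": 0.4,"ax": 0,"ay": 0,"az": 0},
  {"tx": 0.002,"ty": 0,"tz": 0.438,"ax": 0,"ay": 0,"az": 0},
  {"tx": 0.002,"ty": 0,"tz": 0.438,"ax": 0,"ay": 0,"az": 0},
], gripper=1)

```text
time: 3.92
eef_pos: [463.2, -407.7, 1.3]
ee_rot: [0.997, -0.083, -0.0, -0.0]
contact_force: [-0.2, -0.4, 0.8]
gripper_width: 1.001
grasp_force: 0.0
```

Call:
drive_tool([
  {"tx": 0,"ty": 0,"tz": 0.0,"ax": 0,"ay": 0,"az": 0},
  {"tx": 0,"ty": 0,"tz": 0.0,"ax": 0,"ay": 0,"az": 0},
  {"tx": 0,"ty": 0,"tz": 0.0,"ax": 0,"ay": 0,"az": 0},
  {"tx": 0,"ty": 0,"tz": 0.0,"ax": 0,"ay": 0,"az": 0},
  {"tx": 0,"ty": 0,"tz": 0.0,"ax": 0,"ay": 0,"az": 0},
], gripper=-1)

```text
time: 4.55
eef_pos: [463.2, -407.6, 1.1]
ee_rot: [0.997, -0.084, 0.0, 0.0]
contact_force: [0.1, 1.2, 6.2]
gripper_width: 0.225
grasp_force: 30.6
```

```bash
python3 -c "
from h import *
go(462.5,-407,125,YAW);go(642.4,-36,125,YAW)"
```

```text
t [-0.0028 -0.0017 -0.4956] a [ 0.0002 -0.0003 -0.0009] 
t [ 0.4597 -1.5848 -0.4958] a [ 0.0002 -0.0003 -0.0009]
```

Call:
drive_tool([
  {"tx": 0,"ty": 0,"tz": -0.2,"ax": 0,"ay": 0,"az": 0},
  {"tx": 0,"ty": 0,"tz": -0.4,"ax": 0,"ay": 0,"az": 0},
  {"tx": 0.06,"ty": -0.2,"tz": -0.496,"ax": 0,"ay": 0,"az": 0},
  {"tx": 0.12,"ty": -0.4,"tz": -0.496,"ax": 0,"ay": 0,"az": 0},
  {"tx": 0.18,"ty": -0.6,"tz": -0.496,"ax": 0,"ay": 0,"az": 0},
  {"tx": 0.24,"ty": -0.8,"tz": -0.496,"ax": 0,"ay": 0,"az": 0},
  {"tx": 0.3,"ty": -1.0,"tz": -0.496,"ax": 0,"ay": 0,"az": 0},
  {"tx": 0.3,"ty": -1.0,"tz": -0.496,"ax": 0,"ay": 0,"az": 0},
])

```text
time: 5.55
eef_pos: [579.6, -170.2, 124.6]
ee_rot: [0.997, -0.082, 0.0, -0.0]
contact_force: [0.1, 0.2, -1.1]
gripper_width: 0.219
grasp_force: 30.2
```

```bash
python3 -c "
from h import *
go(641.5,-36.5,125,YAW)"
```

```text
t [ 0.1572 -0.568  -0.0011] a [-0.0004  0.      0.0016]
```

Call:
drive_tool([
  {"tx": 0.05,"ty": -0.2,"tz": 0,"ax": 0,"ay": 0,"az": 0},
  {"tx": 0.1,"ty": -0.4,"tz": 0,"ax": 0,"ay": 0,"az": 0},
  {"tx": 0.157,"ty": -0.568,"tz": 0,"ax": 0,"ay": 0,"az": 0.0015},
  {"tx": 0.157,"ty": -0.568,"tz": 0,"ax": 0,"ay": 0,"az": 0.0015},
  {"tx": 0.157,"ty": -0.568,"tz": 0,"ax": 0,"ay": 0,"az": 0.0015},
])

```text
time: 6.18
eef_pos: [640.5, -40.7, 124.5]
ee_rot: [0.996, -0.085, -0.0, 0.0]
contact_force: [0.6, -0.7, -0.4]
gripper_width: 0.219
grasp_force: 30.2
```

Run:
```python
from h import *
import pickle
s=sense();print(s["eef_pos"],s["time"])
a=snap("side");b=snap("top");pickle.dump({"side":a,"top":b},open("d1.pkl","wb"))
f=lambda i:cv2.resize(i[...,::-1],None,fx=4,fy=4,interpolation=2)
cv2.imwrite("pics/g2.png",np.hstack([f(a["pixels"][180:320,290:390]),f(b["pixels"][150:290,270:370])]))
```

```text
[640.45849672 -40.6859986  124.51933851] 6.175
```

View pics/g2.png

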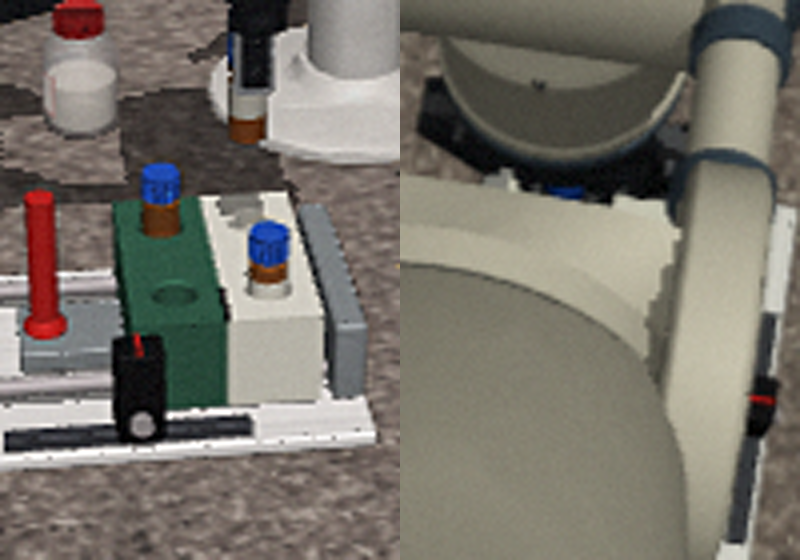

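The side crop shows the held vial hovering above and behind the shallow-left pocket (about (351,232) full-frame), bottom at about (352,214); the top view is blocked by the arm.

```bash
cat > ax.py <<'E'
from h import *
def axis(d,box,kinds=("amber","blue")):
    """upright vial axis (xy) in side view from cap+amber pixels in box u0,v0,u1,v1: median depth strip at the centre + radius"""
    u0,v0,u1,v1=box;hsv=cv2.cvtColor(d["pixels"],cv2.COLOR_RGB2HSV).astype(int);H,S,V=[hsv[...,i] for i in range(3)]
    m=np.zeros(H.shape,bool)
    if "amber" in kinds: m|=(H>5)&(H<20)&(S>170)
    if "blue" in kinds: m|=(H>100)&(H<130)&(S>150)&(V>60)
    k=np.zeros_like(m);k[v0:v1,u0:u1]=1;m&=k
    P=cloud(d);o=np.array(d["pose"])[:3,3];res=[]
    for v in range(v0,v1):
        u=np.where(m[v])[0]
        if len(u)<7: continue
        # ray at mid column; surface point
        uc=(u.min()+u.max())/2; p=np.median(P[v,int(uc-1):int(uc+2)],axis=0)
        K=np.array(d["camera_matrix"]);r=np.array(d["pose"])[:3,:3]@[(uc-K[0,2])/K[0,0],(v-K[1,2])/K[1,1],1]
        h=r[:2]/np.linalg.norm(r[:2]); p=o+r*((p-o)@r)/(r@r)
        res.append(np.r_[p[:2]+10.5*h,p[2],len(u)])
    return np.array(res)
E
python3 - <<'E'
from ax import *
import pickle
d=pickle.load(open("d1.pkl","rb"))["side"];d0=pickle.load(open("d0.pkl","rb"))["side"]
for n,dd,b in(("held",d,(344,186,362,218)),("sh_seat",d,(348,230,366,260)),("lo_seat",d,(320,217,340,245)),("sh_seat0",d0,(348,230,366,260)),("lo_seat0",d0,(320,217,340,245)),("short0",d0,(300,360,322,405)),("long0",d0,(232,180,252,220))):
    r=axis(dd,b);print(n,len(r),np.median(r,0).round(1) if len(r) else "");
    if n in("held","sh_seat"):print(r.round(1))
print(sense()["eef_pos"])
E
```

```text
held 5 [639.3 -39.9 132.    8. ]
[[638.2 -39.9 137.5   9. ]
 [638.8 -41.8 135.9   8. ]
 [639.7 -39.1 132.    8. ]
 [639.5 -39.8 129.9   8. ]
 [639.3 -40.4 127.8   8. ]]
sh_seat 13 [ 631.9 -102.8   94.8    9. ]
[[ 636.5  -90.7  102.     7. ]
 [ 635.7  -93.4  101.3    9. ]
 [ 634.8  -96.2  100.6    9. ]
 [ 631.4 -103.4  102.9   10. ]
 [ 631.6 -102.8  100.1   10. ]
 [ 631.2 -104.4   98.6   10. ]
 [ 631.9 -102.2   94.8   10. ]
 [ 632.  -102.2   92.4   10. ]
 [ 631.8 -102.8   90.3    8. ]
 [ 631.9 -105.9   89.7    7. ]
 [ 632.  -102.7   82.8    8. ]
 [ 631.5 -104.4   81.5    8. ]
 [ 631.8 -103.5   78.4    8. ]]
lo_seat 17 [593.7 -26.   90.7   9. ]
sh_seat0 13 [ 631.7 -103.5   95.4    9. ]
lo_seat0 17 [594.  -27.   91.5   8. ]
short0 23 [ 462.3 -405.8   52.8   11. ]
long0 15 [426.6 255.   71.4   7. ]
[640.37347796 -41.17407911 124.66365811]
```

```bash
python3 -c "
from h import *
Y=np.radians(-9.3)
go(643.5,-35.6,78,Y)"
```

```text
t [ 0.0086 -0.0241  0.1866] a [ 0.0002  0.0003 -0.0056]
```

Call:
drive_tool([
  {"tx": 0.0086,"ty": -0.024,"tz": 0,"ax": 0,"ay": 0,"az": -0.0056},
  {"tx": 0.0086,"ty": -0.024,"tz": 0.1,"ax": 0,"ay": 0,"az": -0.0056},
  {"tx": 0.0086,"ty": -0.024,"tz": 0.1866,"ax": 0,"ay": 0,"az": -0.0056},
  {"tx": 0.0086,"ty": -0.024,"tz": 0.1866,"ax": 0,"ay": 0,"az": -0.0056},
  {"tx": 0.0086,"ty": -0.024,"tz": 0.1866,"ax": 0,"ay": 0,"az": -0.0056},
  {"tx": 0.0086,"ty": -0.024,"tz": 0.1866,"ax": 0,"ay": 0,"az": -0.0056},
])

```text
time: 7.02
eef_pos: [644.6, -34.5, 79.1]
ee_rot: [0.997, -0.08, 0.001, 0.0]
contact_force: [0.0, -0.5, 0.0]
gripper_width: 0.219
grasp_force: 30.2
```

Run:
```python
from ax import *
d=snap("side");s=sense();print(s["eef_pos"])
go(643.5,-35.6,44,np.radians(-9.3))
r=axis(d,(338,200,362,242));print(r.round(1))
```

```text
[644.54553395 -34.4585312   79.01212828]
t [-0.0036  0.0052  0.14  ] a [-0.     -0.0009  0.0009] 
[[ 643.1  -33.2   91.1    9. ]
 [ 642.2  -36.1   90.4    9. ]
 [ 642.3  -35.9   87.7    7. ]
 [ 642.8  -34.5   84.3    7. ]
 [ 636.1  -88.6  100.9    8. ]
 [ 635.4  -94.1  101.7    9. ]
 [ 634.3  -97.6  101.5    9. ]
 [ 631.6 -102.7  102.4   10. ]
 [ 631.6 -103.1  100.2   10. ]
 [ 631.5 -103.5   98.1   10. ]]
```

Call:
drive_tool([
  {"tx": -0.0018,"ty": 0.0026,"tz": 0.03,"ax": 0,"ay": 0,"az": 0},
  {"tx": -0.0018,"ty": 0.0026,"tz": 0.06,"ax": 0,"ay": 0,"az": 0},
  {"tx": -0.0018,"ty": 0.0026,"tz": 0.09,"ax": 0,"ay": 0,"az": 0},
  {"tx": -0.0018,"ty": 0.0026,"tz": 0.12,"ax": 0,"ay": 0,"az": 0},
  {"tx": -0.0018,"ty": 0.0026,"tz": 0.14,"ax": 0,"ay": 0,"az": 0},
  {"tx": -0.0018,"ty": 0.0026,"tz": 0.14,"ax": 0,"ay": 0,"az": 0},
  {"tx": -0.0018,"ty": 0.0026,"tz": 0.14,"ax": 0,"ay": 0,"az": 0},
])

```text
time: 7.95
eef_pos: [643.5, -35.0, 43.2]
ee_rot: [0.997, -0.08, 0.0, 0.0]
contact_force: [-1.0, -0.2, -0.3]
gripper_width: 0.219
grasp_force: 30.2
```

Call:
drive_tool([
  {"tx": 0,"ty": 0,"tz": 0.0,"ax": 0,"ay": 0,"az": 0},
  {"tx": 0,"ty": 0,"tz": 0.0,"ax": 0,"ay": 0,"az": 0},
  {"tx": 0,"ty": 0,"tz": 0.0,"ax": 0,"ay": 0,"az": 0},
  {"tx": 0,"ty": 0,"tz": 0.0,"ax": 0,"ay": 0,"az": 0},
  {"tx": 0,"ty": 0,"tz": -0.2,"ax": 0,"ay": 0,"az": 0},
  {"tx": 0,"ty": 0,"tz": -0.36,"ax": 0,"ay": 0,"az": 0},
  {"tx": 0,"ty": 0,"tz": -0.36,"ax": 0,"ay": 0,"az": 0},
  {"tx": 0,"ty": 0,"tz": -0.36,"ax": 0,"ay": 0,"az": 0},
], gripper=-0.1)

```text
time: 8.95
eef_pos: [643.1, -34.9, 132.5]
ee_rot: [0.997, -0.08, -0.0, -0.0]
contact_force: [-0.4, -0.4, -0.6]
gripper_width: 0.451
grasp_force: 0.0
```

Run:
```python
from ax import *
d=snap("side");P=cloud(d)
for b in((335,205,352,236),(350,228,366,260)):
    r=axis(d,b,("blue",));print(r.round(1))
go(427.4,254.5,133,np.radians(-9.3))
```

```text
[]
[[ 636.3  -91.3  102.4    7. ]
 [ 635.5  -93.8  101.5    9. ]
 [ 634.   -98.7  102.2    9. ]
 [ 632.4 -100.5  101.    10. ]
 [ 631.2 -104.3  101.    10. ]
 [ 631.7 -102.9   97.7   10. ]
 [ 631.1 -104.8   96.5   10. ]
 [ 631.4 -103.9   93.5   10. ]
 [ 631.1 -105.    91.7    8. ]
 [ 632.6 -104.1   88.5    7. ]]
t [-1.0358 -1.0041 -0.0023] a [0.     0.0011 0.0008]
```

Call:
drive_tool([
  {"tx": -0.15,"ty": -0.145,"tz": 0,"ax": 0,"ay": 0,"az": 0},
  {"tx": -0.3,"ty": -0.29,"tz": 0,"ax": 0,"ay": 0,"az": 0},
  {"tx": -0.45,"ty": -0.435,"tz": 0,"ax": 0,"ay": 0,"az": 0},
  {"tx": -0.6,"ty": -0.58,"tz": 0,"ax": 0,"ay": 0,"az": 0},
  {"tx": -0.75,"ty": -0.725,"tz": 0,"ax": 0,"ay": 0,"az": 0},
  {"tx": -0.9,"ty": -0.87,"tz": 0,"ax": 0,"ay": 0,"az": 0},
  {"tx": -1.0,"ty": -0.97,"tz": 0,"ax": 0,"ay": 0,"az": 0},
  {"tx": -1.0,"ty": -0.97,"tz": 0,"ax": 0,"ay": 0,"az": 0},
], gripper=1)

```text
time: 10.0
eef_pos: [433.4, 245.8, 132.1]
ee_rot: [0.997, -0.079, -0.001, 0.0]
contact_force: [-0.2, -0.5, -0.5]
gripper_width: 1.001
grasp_force: 0.0
```

Run:
```python
from ax import *
d=snap("top")
from m import blobs
P=cloud(d)
for c,a,m in blobs(d,"blue"):
    p=P[m&(d["depth"]>0)];q=p[p[:,2]>np.percentile(p[:,2],90)-4].mean(0)
    if 580<q[0]<660 and abs(q[1])<150:print(c,a,q)
d=snap("side")
r=axis(d,(335,205,352,236),("blue",));print(r.round(1))
r=axis(d,(225,175,255,225));print(len(r), np.median(r,0) if len(r) else "")
print(sense()["eef_pos"])
go(428.3,254.6,26,np.radians(-9.3))
```

```text
[308.73417722 204.39240506] 79 [640.89702601 -35.22391476 100.72193531]
[342.25316456 209.07594937] 79 [ 631.1881798  -104.29539922  100.48751356]
[304.89247312 226.89247312] 93 [592.90704996 -27.11324557 100.06204563]
[]
19 [426.81596435 254.61082941  62.27470624   8.        ]
[435.22353028 244.37809612 132.36023061]
t [-0.0334 -0.0363  0.4254] a [0.0006 0.0007 0.0014]
```

Call:
drive_tool([
  {"tx": -0.0334,"ty": -0.0363,"tz": 0,"ax": 0,"ay": 0,"az": 0.001},
  {"tx": -0.0334,"ty": -0.0363,"tz": 0,"ax": 0,"ay": 0,"az": 0.001},
  {"tx": -0.0334,"ty": -0.0363,"tz": 0.2,"ax": 0,"ay": 0,"az": 0.001},
  {"tx": -0.0334,"ty": -0.0363,"tz": 0.38,"ax": 0,"ay": 0,"az": 0.001},
  {"tx": -0.0334,"ty": -0.0363,"tz": 0.425,"ax": 0,"ay": 0,"az": 0.001},
  {"tx": -0.0334,"ty": -0.0363,"tz": 0.425,"ax": 0,"ay": 0,"az": 0.001},
  {"tx": -0.0334,"ty": -0.0363,"tz": 0.425,"ax": 0,"ay": 0,"az": 0.001},
])

```text
time: 10.98
eef_pos: [429.8, 255.2, 28.2]
ee_rot: [0.997, -0.081, 0.001, -0.001]
contact_force: [0.5, 0.1, 0.2]
gripper_width: 1.0
grasp_force: 0.0
```

Call:
drive_tool([
  {"tx": 0,"ty": 0,"tz": 0.0,"ax": 0,"ay": 0,"az": 0},
  {"tx": 0,"ty": 0,"tz": 0.0,"ax": 0,"ay": 0,"az": 0},
  {"tx": 0,"ty": 0,"tz": 0.0,"ax": 0,"ay": 0,"az": 0},
  {"tx": 0,"ty": 0,"tz": 0.0,"ax": 0,"ay": 0,"az": 0},
  {"tx": 0,"ty": 0,"tz": 0.0,"ax": 0,"ay": 0,"az": 0},
], gripper=-1)

```text
time: 11.6
eef_pos: [428.9, 254.9, 27.0]
ee_rot: [0.997, -0.081, 0.0, -0.0]
contact_force: [-0.1, -0.5, 5.3]
gripper_width: 0.22
grasp_force: 29.1
```

Run:
```python
from ax import *
go(428.3,254.6,150,np.radians(-9.3))
go(583.4,-96.8,150,np.radians(-9.3))
```

```text
t [-0.0021  0.0014 -0.4919] a [-0.0001 -0.0002 -0.0001] 
t [ 0.8375  1.2881 -0.4919] a [-0.0001 -0.0002 -0.0001]
```

Call:
drive_tool([
  {"tx": 0,"ty": 0,"tz": -0.2,"ax": 0,"ay": 0,"az": 0},
  {"tx": 0,"ty": 0,"tz": -0.4,"ax": 0,"ay": 0,"az": 0},
  {"tx": 0.12,"ty": 0.18,"tz": -0.492,"ax": 0,"ay": 0,"az": 0},
  {"tx": 0.24,"ty": 0.37,"tz": -0.492,"ax": 0,"ay": 0,"az": 0},
  {"tx": 0.36,"ty": 0.55,"tz": -0.492,"ax": 0,"ay": 0,"az": 0},
  {"tx": 0.48,"ty": 0.74,"tz": -0.492,"ax": 0,"ay": 0,"az": 0},
  {"tx": 0.6,"ty": 0.92,"tz": -0.492,"ax": 0,"ay": 0,"az": 0},
  {"tx": 0.65,"ty": 1.0,"tz": -0.492,"ax": 0,"ay": 0,"az": 0},
])

```text
time: 12.6
eef_pos: [549.6, -20.8, 149.7]
ee_rot: [0.997, -0.082, 0.0, 0.0]
contact_force: [-0.7, 1.1, -0.5]
gripper_width: 0.219
grasp_force: 29.5
```

Call:
drive_tool([
  {"tx": 0.1,"ty": 0.15,"tz": 0,"ax": 0,"ay": 0,"az": 0},
  {"tx": 0.1875,"ty": 0.288,"tz": 0,"ax": 0,"ay": 0,"az": 0},
  {"tx": 0.1875,"ty": 0.288,"tz": 0,"ax": 0,"ay": 0,"az": 0},
  {"tx": 0.1875,"ty": 0.288,"tz": 0,"ax": 0,"ay": 0,"az": 0},
  {"tx": 0.1875,"ty": 0.288,"tz": 0,"ax": 0,"ay": 0,"az": 0},
])

```text
time: 13.22
eef_pos: [582.9, -95.9, 149.8]
ee_rot: [0.997, -0.081, -0.0, -0.0]
contact_force: [0.6, -0.0, 0.0]
gripper_width: 0.212
grasp_force: 29.5
```

Run:
```python
from ax import *
d=snap("side");print(sense()["eef_pos"])
K=np.array(d["camera_matrix"]);T=np.linalg.inv(np.array(d["pose"]))
def px(p): q=K@(T[:3,:3]@p+T[:3,3]);return (q[:2]/q[2]).astype(int)
u,v=px(np.array([583,-97,140.]));print(u,v)
r=axis(d,(u-14,v-18,u+14,v+18));print(r.round(1))
go(583.4,-96.8,108,np.radians(-9.3))
```

```text
[582.97291429 -95.93410764 149.8939342 ]
333 222
[[581.  -95.8 176.3   9. ]
 [581.2 -95.  173.6   9. ]
 [581.2 -94.9 171.3   9. ]
 [580.9 -95.9 169.6   8. ]
 [582.4 -94.3 166.3  10. ]
 [580.6 -97.  165.7   7. ]
 [578.  -94.1 141.7  12. ]
 [578.3 -92.6 138.5  11. ]
 [578.6 -95.5 137.7  12. ]
 [578.  -93.8 134.5   9. ]
 [577.4 -96.  133.5  10. ]
 [579.5 -95.9 130.8  11. ]
 [579.3 -96.5 128.8   7. ]
 [577.7 -94.5 125.6  10. ]
 [592.4 -28.9  84.1   8. ]
 [592.8 -27.2  80.5   8. ]
 [594.3 -25.8  77.    9. ]
 [593.4 -29.3  76.5   9. ]
 [594.3 -25.3  71.5   9. ]
 [593.4 -28.8  71.1   9. ]
 [592.4 -28.2  68.3   8. ]]
t [0.0023 0.0032 0.1676] a [-0.0001  0.0002  0.0005]
```

Call:
drive_tool([
  {"tx": 0.0045,"ty": 0.0018,"tz": 0.05,"ax": 0,"ay": 0,"az": 0},
  {"tx": 0.0045,"ty": 0.0018,"tz": 0.14,"ax": 0,"ay": 0,"az": 0},
  {"tx": 0.0045,"ty": 0.0018,"tz": 0.18,"ax": 0,"ay": 0,"az": 0},
  {"tx": 0.0045,"ty": 0.0018,"tz": 0.18,"ax": 0,"ay": 0,"az": 0},
  {"tx": 0.0045,"ty": 0.0018,"tz": 0.18,"ax": 0,"ay": 0,"az": 0},
])

```text
time: 13.9
eef_pos: [584.7, -97.5, 105.3]
ee_rot: [0.997, -0.081, 0.0, 0.0]
contact_force: [-0.4, 0.8, -0.7]
gripper_width: 0.225
grasp_force: 29.5
```

Run:
```python
from ax import *
d=snap("side");print(sense()["eef_pos"],sense()["time"])
r=axis(d,(316,212,350,270));print(r.round(1))
go(584.0,-96.6,85,np.radians(-9.3))
```

```text
[584.76341005 -97.54620376 105.45850708] 13.95
[[ 588.5 -105.7  139.4    7. ]
 [ 590.4  -99.   133.1   10. ]
 [ 590.2  -99.6  131.1   14. ]
 [ 593.5  -95.3  125.9   14. ]
 [ 592.   -96.9  124.6   14. ]
 [ 591.7  -98.   122.9   14. ]
 [ 578.2  -96.7  122.     9. ]
 [ 583.   -98.    98.1   10. ]
 [ 581.8  -98.2   96.     9. ]
 [ 582.   -97.4   93.1    9. ]
 [ 581.6  -98.7   91.4    9. ]
 [ 582.3 -100.3   89.8    8. ]
 [ 583.   -97.6   85.7    8. ]
 [ 582.6  -98.9   84.1    8. ]]
t [-0.0037 -0.0032  0.0818] a [ 0.0001 -0.0007 -0.0002]
```

Call:
drive_tool([
  {"tx": -0.002,"ty": -0.005,"tz": 0.0,"ax": 0,"ay": 0,"az": 0},
  {"tx": -0.002,"ty": -0.005,"tz": 0.03,"ax": 0,"ay": 0,"az": 0},
  {"tx": -0.002,"ty": -0.005,"tz": 0.05,"ax": 0,"ay": 0,"az": 0},
  {"tx": -0.002,"ty": -0.005,"tz": 0.07,"ax": 0,"ay": 0,"az": 0},
  {"tx": -0.002,"ty": -0.005,"tz": 0.085,"ax": 0,"ay": 0,"az": 0},
  {"tx": -0.002,"ty": -0.005,"tz": 0.085,"ax": 0,"ay": 0,"az": 0},
])

```text
time: 14.7
eef_pos: [583.9, -96.1, 83.2]
ee_rot: [0.997, -0.081, -0.0, -0.0]
contact_force: [-1.3, 0.7, 0.4]
gripper_width: 0.219
grasp_force: 29.5
```

Call:
drive_tool([
  {"tx": 0,"ty": 0,"tz": 0.03,"ax": 0,"ay": 0,"az": 0},
  {"tx": 0,"ty": 0,"tz": 0.06,"ax": 0,"ay": 0,"az": 0},
  {"tx": 0,"ty": 0,"tz": 0.09,"ax": 0,"ay": 0,"az": 0},
  {"tx": 0,"ty": 0,"tz": 0.12,"ax": 0,"ay": 0,"az": 0},
  {"tx": 0,"ty": 0,"tz": 0.15,"ax": 0,"ay": 0,"az": 0},
  {"tx": 0,"ty": 0,"tz": 0.158,"ax": 0,"ay": 0,"az": 0},
  {"tx": 0,"ty": 0,"tz": 0.158,"ax": 0,"ay": 0,"az": 0},
])

```text
time: 15.58
eef_pos: [584.1, -96.1, 44.0]
ee_rot: [0.997, -0.081, -0.0, -0.0]
contact_force: [-0.3, -0.6, -0.1]
gripper_width: 0.219
grasp_force: 29.5
```

Call:
drive_tool([
  {"tx": 0,"ty": 0,"tz": 0.0,"ax": 0,"ay": 0,"az": 0},
  {"tx": 0,"ty": 0,"tz": 0.0,"ax": 0,"ay": 0,"az": 0},
  {"tx": 0,"ty": 0,"tz": 0.0,"ax": 0,"ay": 0,"az": 0},
  {"tx": 0,"ty": 0,"tz": 0.0,"ax": 0,"ay": 0,"az": 0},
  {"tx": 0,"ty": 0,"tz": -0.2,"ax": 0,"ay": 0,"az": 0},
  {"tx": 0,"ty": 0,"tz": -0.3,"ax": 0,"ay": 0,"az": 0},
  {"tx": 0,"ty": 0,"tz": -0.36,"ax": 0,"ay": 0,"az": 0},
  {"tx": 0,"ty": 0,"tz": -0.36,"ax": 0,"ay": 0,"az": 0},
], gripper=-0.1)

```text
time: 16.58
eef_pos: [584.4, -96.2, 134.5]
ee_rot: [0.997, -0.081, 0.001, 0.0]
contact_force: [-0.5, -0.2, -0.7]
gripper_width: 0.45
grasp_force: 0.0
```

Run:
```python
from ax import *
from m import blobs
for n in("top","side"):
  d=snap(n);P=cloud(d)
  for k in("blue","red"):
   for c,a,m in blobs(d,k,8):
    p=P[m&(d["depth"]>0)]
    if len(p)<5: continue
    q=p[p[:,2]>np.percentile(p[:,2],90)-4].mean(0)
    if 500<q[0]<660 and abs(q[1])<150:print(n,k,c.round(),a,q.round(1))
go(521,-51.5,134,np.radians(-9.3))
go(521,-51.5,46,np.radians(-9.3))
```

```text
top blue [305. 203.] 9 [597.2 -32.4 266.9]
top blue [305. 227.] 90 [593.2 -26.9 100.8]
top blue [339. 232.] 86 [581.3 -95.8 103.3]
top red [359. 249.] 15 [ 552.1 -140.5   65.7]
side blue [330. 225.] 87 [592.6 -30.8 101.2]
side blue [352. 224.] 83 [641.3 -38.5 101.1]
side blue [357. 240.] 92 [ 631.1 -107.6  101.5]
side blue [333. 242.] 102 [582.1 -99.9 101.5]
side red [300. 246.] 265 [520.  -55.2 108.1]
side red [324. 266.] 11 [ 551.9 -138.8   66.6]
t [-0.2757 -0.1352 -0.0031] a [-0.0001  0.0008 -0.0002] 
t [-0.2752 -0.1351  0.3489] a [-0.0001  0.0008 -0.0002]
```

Call:
drive_tool([
  {"tx": -0.14,"ty": -0.07,"tz": 0,"ax": 0,"ay": 0,"az": 0},
  {"tx": -0.272,"ty": -0.136,"tz": 0,"ax": 0,"ay": 0,"az": 0},
  {"tx": -0.272,"ty": -0.136,"tz": 0,"ax": 0,"ay": 0,"az": 0},
  {"tx": -0.272,"ty": -0.136,"tz": 0,"ax": 0,"ay": 0,"az": 0},
  {"tx": -0.272,"ty": -0.136,"tz": 0.15,"ax": 0,"ay": 0,"az": 0},
  {"tx": -0.272,"ty": -0.136,"tz": 0.3,"ax": 0,"ay": 0,"az": 0},
  {"tx": -0.272,"ty": -0.136,"tz": 0.366,"ax": 0,"ay": 0,"az": 0},
  {"tx": -0.272,"ty": -0.136,"tz": 0.366,"ax": 0,"ay": 0,"az": 0},
])

```text
time: 17.68
eef_pos: [522.3, -51.9, 41.1]
ee_rot: [0.997, -0.081, -0.001, -0.0]
contact_force: [-0.5, 0.2, 0.1]
gripper_width: 0.45
grasp_force: 0.0
```

Call:
drive_tool([
  {"tx": 0,"ty": 0,"tz": 0.0,"ax": 0,"ay": 0,"az": 0},
  {"tx": 0,"ty": 0,"tz": 0.0,"ax": 0,"ay": 0,"az": 0},
  {"tx": 0,"ty": 0,"tz": 0.0,"ax": 0,"ay": 0,"az": 0},
  {"tx": 0,"ty": 0,"tz": 0.0,"ax": 0,"ay": 0,"az": 0},
], gripper=-1, squeeze=90)

```text
time: 18.18
eef_pos: [523.4, -51.1, 43.5]
ee_rot: [0.997, -0.081, 0.001, -0.0]
contact_force: [3.1, 8.3, -2.1]
gripper_width: 0.16
grasp_force: 87.6
```

Run:
```python
from ax import *
import pickle
d=snap("side");pickle.dump(d,open("dh.pkl","wb"))
for b in((324,230,340,255),(348,230,366,260),(322,217,338,230)):
    r=axis(d,b,("blue",));print(np.median(r,0).round(1))
s=sense();p=s["eef_pos"]+47*np.array([-.987,.1616,0]);print(s["eef_pos"]);go(*p)
```

```text
[583.4 -95.8 100.5  10. ]
[ 631.6 -103.5   99.3    9.5]
[593.7 -25.6  99.7   9. ]
[523.402085   -51.12181315  43.47118592]
t [-1.88e-01  1.00e-04 -4.00e-04]
```

Held. Now pull slowly by 47 mm along the slide.

Call:
drive_tool([
  {"tx": -0.024,"ty": 0,"tz": 0.0,"ax": 0,"ay": 0,"az": 0},
  {"tx": -0.048,"ty": 0,"tz": 0.0,"ax": 0,"ay": 0,"az": 0},
  {"tx": -0.072,"ty": 0,"tz": 0.0,"ax": 0,"ay": 0,"az": 0},
  {"tx": -0.096,"ty": 0,"tz": 0.0,"ax": 0,"ay": 0,"az": 0},
  {"tx": -0.12,"ty": 0,"tz": 0.0,"ax": 0,"ay": 0,"az": 0},
  {"tx": -0.144,"ty": 0,"tz": 0.0,"ax": 0,"ay": 0,"az": 0},
  {"tx": -0.168,"ty": 0,"tz": 0.0,"ax": 0,"ay": 0,"az": 0},
  {"tx": -0.188,"ty": 0,"tz": 0.0,"ax": 0,"ay": 0,"az": 0},
])

```text
time: 19.23
eef_pos: [478.6, -44.0, 43.5]
ee_rot: [0.997, -0.081, 0.003, -0.0]
contact_force: [11.4, 6.1, -12.0]
gripper_width: 0.16
grasp_force: 87.7
```

Call:
drive_tool([
  {"tx": 0,"ty": 0,"tz": 0.0,"ax": 0,"ay": 0,"az": 0},
  {"tx": 0,"ty": 0,"tz": 0.0,"ax": 0,"ay": 0,"az": 0},
  {"tx": 0,"ty": 0,"tz": 0.0,"ax": 0,"ay": 0,"az": 0},
])

```text
time: 19.6
eef_pos: [478.7, -44.0, 43.5]
ee_rot: [0.997, -0.081, 0.002, -0.0]
contact_force: [11.2, 6.4, -9.6]
gripper_width: 0.157
grasp_force: 87.7
```

Run:
```python
from ax import *
import pickle
from m import blobs
ex=np.array([.987,-.1616]);D=pickle.load(open("d0.pkl","rb"))
for n in("top","side"):
  for t,d in(("0",D[n]),("now",snap(n,f"pics/end_{n}.png"))):
    P=cloud(d)
    for k in("blue","red"):
     for c,a,m in blobs(d,k,8):
      p=P[m&(d["depth"]>0)]
      if len(p)<5: continue
      q=p[p[:,2]>np.percentile(p[:,2],90)-4].mean(0)
      if 450<q[0]<660 and abs(q[1])<150:print(t,n,k,c.round(),a,q.round(1),"xr",(q[:2]@ex).round(1))
print(sense()["eef_pos"])
a=cv2.imread("pics/end_side.png");cv2.imwrite("pics/e.png",cv2.resize(a[200:310,240:390],None,fx=5,fy=5,interpolation=2))
```

```text
0 top blue [342. 209.] 80 [ 630.9 -104.2  100.6] xr 639.5
0 top blue [305. 227.] 94 [593.2 -27.1 100.6] xr 589.8
0 top red [359. 249.] 16 [ 551.9 -140.3   66. ] xr 567.4
0 top red [317. 265.] 95 [520.6 -51.6 108.7] xr 522.2
now top blue [340. 227.] 25 [591.5 -98.8 100. ] xr 599.7
0 side blue [330. 225.] 84 [592.7 -31.2 101.1] xr 590.0
0 side blue [357. 240.] 94 [ 631.1 -107.5  101.3] xr 640.3
0 side red [300. 246.] 264 [520. -55. 108.] xr 522.2
0 side red [324. 266.] 11 [ 551.8 -139.3   67. ] xr 567.1
now side blue [331. 225.] 87 [596.1 -31.5 101.4] xr 593.5
now side blue [309. 227.] 85 [547.7 -23.2 101.2] xr 544.4
now side blue [335. 242.] 91 [ 586.2 -100.1  101.1] xr 594.8
now side blue [311. 243.] 101 [537.5 -91.4 101.4] xr 545.3
now side red [280. 257.] 133 [474.8 -51.1  66.2] xr 476.9
now side red [324. 266.] 9 [ 551.4 -141.9   67.8] xr 567.2
[478.71176836 -44.03077478  43.52340395]
```

View pics/e.png

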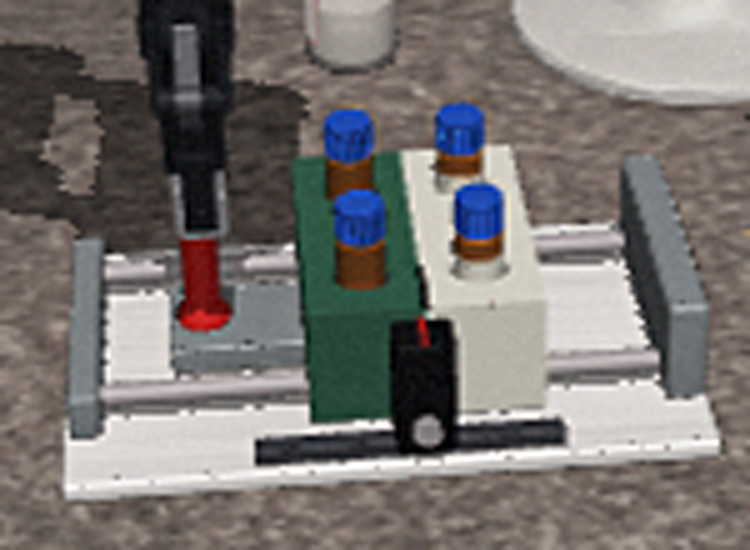

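The crop shows all four vials standing fully down and the black line's end at about (325,260), roughly 1.5 mm behind the eye's red line at (324,266). I'll trim the last bit.

Call:
drive_tool([
  {"tx": -0.006,"ty": 0,"tz": 0.0,"ax": 0,"ay": 0,"az": 0},
  {"tx": -0.006,"ty": 0,"tz": 0.0,"ax": 0,"ay": 0,"az": 0},
  {"tx": -0.006,"ty": 0,"tz": 0.0,"ax": 0,"ay": 0,"az": 0},
  {"tx": -0.006,"ty": 0,"tz": 0.0,"ax": 0,"ay": 0,"az": 0},
  {"tx": -0.006,"ty": 0,"tz": 0.0,"ax": 0,"ay": 0,"az": 0},
  {"tx": -0.006,"ty": 0,"tz": 0.0,"ax": 0,"ay": 0,"az": 0},
])

```text
time: 20.45
eef_pos: [477.3, -43.8, 43.5]
ee_rot: [0.997, -0.081, 0.002, -0.0]
contact_force: [11.5, 6.3, -11.2]
gripper_width: 0.158
grasp_force: 87.8
```

Run:
```python
from h import *
from m import blobs
from station import close_job
ex=np.array([.987,-.1616]);v=[]
d=snap("side");P=cloud(d)
for c,a,m in blobs(d,"blue",8):
  p=P[m&(d["depth"]>0)];q=p[p[:,2]>np.percentile(p[:,2],90)-4].mean(0)
  if 500<q[0]<660 and abs(q[1])<150: v.append((q[:2]@ex).round(1));print(c.round(),q.round(1),v[-1])
v=np.sort(v);m=v.mean();s=sense();print("line",m,"err to 567.3",m-567.3,s["grasp_force"],s["qvel"].round(3))
if len(v)==4 and abs(m-567.3)<2.2: print(close_job())
```

```text
[331. 225.] [595.3 -31.6 101.5] 592.7
[308. 227.] [546.1 -22.6 101.3] 542.7
[334. 242.] [ 584.6 -100.6  101.3] 593.2
[311. 243.] [536.5 -91.5 101.5] 544.3
line 568.225 err to 567.3 0.9250000000000682 87.75438666343689 [-0.001 -0.002 -0.001 -0.001  0.001  0.002]
the job is handed in; nothing more can be done
None
```

The job is handed in: both loose vials are fully down in their pockets, and the carriage is held by its handle with the black line about 1 mm from the red line by my last camera measurement. The hand-in returned no verdict.

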